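# Feed two test coupons from the magazine into the blast tray

## Robot

A 6-joint arm with a two-finger parallel gripper is mounted at the origin on the work surface. World frame = base frame: x ahead of the robot, y to its left, z up, the work surface at z = 0. Lengths are in mm, angles in rad, forces in N, time in s.
With the tool pointing down it reaches from about 400 to 825 mm from the base axis. Payload 7 kg.
Tool frame: the origin (TCP) lies on the centre line of the jaws, within the pads' length; the fingertips stand 25 mm ahead of it and the grasp point (between the pads) lies 6 mm ahead of it (arm.nose_length is the distance from the TCP to the fingertips, in mm); z points along the fingers, y is the line along which they close (so a half turn about z gives the same grasp; the last joint's range is limited). The gripper opens to 85 mm and grips with 20 to 120 N. Pads are 22 mm wide; open, the fingers measure 114 mm over their backs; the gripper's body (76 mm by 85 mm) begins 54 mm behind the grasp point. The pads swing forward as they close: fully open they stand 13 mm farther back than shut.
Start: joints at [-0.994, 0.359, 0.012, 0, -1.224, -0.288], TCP at [192.215, -647.031, 256.302] pointing down, gripper open.
Joint ranges: [-3.07, 3.07], [-1.43, 2.12], [-1.02, 1.25], [-3.03, 1.67], [-3.05, -0], [-3.03, 3.03]. Speed limits (rad/s): [2.39, 2.39, 3.01, 3.14, 3.14, 3.14].

## Interface

Orientations are given as a unit quaternion [w, x, y, z].
In Python, from plant import arm, eyes, job, recognise, landmark_of gives the robot as it stands.
- The arm moves only by the tool arm_command, never from a script. Its argument "steps" is a list of rows, each a list of 7 numbers: the opening, from -1 (shut) to 1 (fully open), then the shift along the world's x, y, z as a fraction of full scale, then the turn, a rotation vector about the world's x, y, z as a fraction of full scale. In form: [[claw, x, y, z, wx, wy, wz], ...]. A call has exactly 10 rows; each row is the pose to reach, as a shift and turn from the pose commanded when the call began; what a row does not reach only later rows make up. Full scale, the value 1, is 0.2 m for a shift and 60 degrees for a turn. A row lasts 1/10 s, in which the tool goes at most 50 mm and 8.59 degrees, less where a joint would pass 70% of its speed; a pose out of reach is approached as far as the arm can. A call with a number of a shift or a turn outside -1 to 1 is refused whole. A call with a gripper value outside its range is refused whole. The fingers move at their own pace and stop on an object; the grip force is fixed at half the most. Time passes only in rows, so rows that repeat a pose let the fingers close, or fill a call up. It gives the time, the measured TCP pose, the force, the opening and the grip force at its end, in the units of the state.
- arm.state(): the state, without advancing time (a new reading comes with each control period).
- eyes.capture(name): name is "scene" or "top" or "wrist"; returns the picture (480x640x3 uint8, red, green, blue); there is no depth.
- eyes.camera_info(name): a dict with "intrinsics" (3x3 intrinsics, pixels), "pose" (4x4, takes a point from camera to world coordinates). Camera axes: x right, y down, z forward; pixel columns grow to the right and rows downward; lengths in mm; the calibration is good to about 2 mm. A picture is of the moment at which its call begins: read the wrist's pose just before it. camera_info takes no time and is no camera call; for the wrist camera it gives the pose at the moment of the call.
- job.finish_job(): hands the job in; it is judged then, once.
Trained networks look in the newest picture that a camera, given by its name, has taken for a name from the list of things; names that differ only in an ending like _2 or _b are one class to them, and where a whole thing is asked for, a point or a joint stands for the part that bears it (a point fixed in the world has none). Each returns a list of dicts, best first, with "p" (0 to 1); they miss things now and then, are a little off and sometimes report something else, mostly with a low value. They report only what shows in the picture. A call takes as long as a camera call. They do not tell look-alikes from the thing itself.
- recognise(camera, target): "point" ([row, column] in pixels, amid what is visible of it).
- landmark_of(camera, target): "point" ([row, column] in pixels: a listed point, or the origin of a listed thing).
The state is a dict: "clock": time; "q": joint angles; "joint_velocities": joint speeds; "tau": joint torques, N m; "tcp_pos": TCP position; "orientation": TCP orientation; "force": force on the tool from outside, world axes, zero at the start; "wrist_torque": the same for the moment, N m; "width": finger opening in mm; "grasp_force": force on a finger pad.
Only numpy, scipy, OpenCV 4.12 (cv2) and the standard library are available. Lean on these libraries where they do the work, as an engineer would, in place of code of your own. Each camera call takes 0.05 s, during which the arm holds its last target. There are 200 camera calls.

## Task

Get two test coupons ready for the blast cabinet. Work the hand pusher of the magazine, one full stroke forward and fully back for each coupon, so that the bottom coupon is fed out and the stack drops each time, and lay the two coupons flat in the two nests of the tray, one in each. Leave the pusher drawn fully back with the other four coupons down in the magazine, and do not disturb the cups or the hammer.

Things in the scene. Friction and masses are not known exactly. Their poses are not given: they have to be found in the camera images.
- magazine: Hand-push coupon magazine, fixed. Origin on the bench below the stack's centre; x = feed direction (coupons leave to +x), y across, z up. Dark steel bed bar, 30 mm wide, top 20 mm above the bench, x from -179 to +181 mm. Foot flange 90 x 116 x 6 mm under the tower.
- stack_floor (a point): Bed top at the stack's centre: x = y = 0 of the magazine, 20 mm above the bench, same axes. Around it a tower of 4 grey corner angles, 61 x 51 mm outside, 88 mm high, open at top and sides, holds 6 identical steel coupons lying flat, 1.5 mm loose all round. The rear angles reach the bed, 26 mm apart, for the blade.
- gate (a point): Foot of the outlet, on the bed at magazine x = 34.5 mm, y = 0 (outer face of the steel gate plate). The plate leaves a gap 11.5 mm high over the bed, so only the lowest 8 mm coupon can pass.
- ledge (a point): Point on the bed bar at magazine x = 83 mm, y = 0, 20 mm above the bench, same axes: where a full stroke leaves the centre of a coupon. The next coupon pushes it on to x = 133 mm; both fit on the ledge end to end. Coupons overhang the bar by 5 mm on each long side, free down to the bench, so they can be gripped across their 40 mm width.
- pusher (a joint): Pusher travel (m) along magazine +x: 0 = fully back, 0.100 = fully forward; starts at 0 to 0.012. Friction 1.5 N, no spring; feeding takes up to 15 N. The blade, 24 mm wide, 6 mm high, on the bed, has its front at magazine x = -42 mm + travel. Under the stack it holds it up; once it is back (below 0.012) the stack drops by one coupon.
- pusher_grip (a point): On the axis of the pusher's upright round black handle, diameter 22 mm, standing 38 to 84 mm above the bench; this point is 60 mm above the bench, at magazine x = -160 mm + travel, y = 0, same axes. Free to both sides; the tower's rear face is 30 mm ahead of it at full stroke.
- tray: Fixed grey coupon tray, two nests end to end along its x. Origin on the bench below its centre; 164 x 52 mm overall. Nests 54 (x) x 44 mm for coupons 50 x 40 mm; floor 15 mm above the bench, 36 mm wide; lips 5 to 6 mm high with bevelled tops at both ends and all corners. The long sides are cut away to the bench over the middle 38 mm for fingers.
- nest_a (a point): Centre of the floor of the nest at tray x = +30 mm, 15 mm above the bench; axes as the tray's (x = long side of the nest).
- nest_b (a point): Centre of the floor of the nest at tray x = -30 mm, 15 mm above the bench; axes as the tray's.
- coupon1_center (a point): Centre of the lowest coupon of the stack at the start: bare steel, 50 (its x) x 40 (its y) x 8 mm (its z); starts 24 mm above the bench with its x along the magazine's x (a half turn makes no difference).
- coupon2_center (a point): Centre of the second coupon from the bottom: bare steel, 50 (its x) x 40 (its y) x 8 mm (its z); starts 32 mm above the bench with its x along the magazine's x (a half turn makes no difference).
- coupon3_center (a point): Centre of the third from the bottom: bare steel, 50 (its x) x 40 (its y) x 8 mm (its z); starts 40 mm above the bench with its x along the magazine's x (a half turn makes no difference).
- coupon4_center (a point): Centre of the fourth from the bottom: bare steel, 50 (its x) x 40 (its y) x 8 mm (its z); starts 48 mm above the bench with its x along the magazine's x (a half turn makes no difference).
- coupon5_center (a point): Centre of the fifth from the bottom: bare steel, 50 (its x) x 40 (its y) x 8 mm (its z); starts 56 mm above the bench with its x along the magazine's x (a half turn makes no difference).
- coupon6_center (a point): Centre of the top coupon of the stack: bare steel, 50 (its x) x 40 (its y) x 8 mm (its z); starts 64 mm above the bench with its x along the magazine's x (a half turn makes no difference).
- sample_cup: Bystander: lidded translucent sample cup, 92 mm high, 88 mm over the lid; origin at its underside.
- sample_cup2: Bystander: a second lidded sample cup like the first.
- hammer: Bystander: hammer lying on the bench beyond the work.
Mind the look-alikes: they are no part of the job. Of the things shaped like the tray, the grey one is meant.

How it is judged (in metres and radians):
On the way, in this order (a step that is already met when the one before it is completed fails the run):
1. the first coupon has been fed out, the pusher is back and the stack has dropped by one coupon (z of coupon2_center in the frame of magazine between 0.021 and 0.027 m and horizontal distance between each of coupon2_center, coupon6_center and magazine below 0.005 m and z of coupon6_center in the frame of magazine between 0.053 and 0.059 m and value of joint pusher below 0.015 m and horizontal distance between coupon1_center and magazine above 0.05 m), for 0.2 s.
2. the second coupon has been fed out, the pusher is back and the stack has dropped again (z of coupon3_center in the frame of magazine between 0.021 and 0.027 m and horizontal distance between each of coupon3_center, coupon6_center and magazine below 0.005 m and z of coupon6_center in the frame of magazine between 0.045 and 0.051 m and value of joint pusher below 0.015 m and horizontal distance between coupon2_center and magazine above 0.05 m), for 0.2 s.
At the end, for the whole second after the job is handed in: The two lowest coupons lie flat at rest, one in each nest (within 5 mm and 0.12 rad of its centre and long side, tilt under 0.06 rad); the other four lie stacked on the magazine's bed (within 5 mm sideways, 3 mm in height); the pusher is within 15 mm of fully back (((horizontal distance between coupon1_center and nest_a below 0.005 m and z of coupon1_center in the frame of nest_a between 0.002 and 0.0058 m and angle between each of coupon1_center, coupon2_center's own z axis and vertical below 0.06 rad and angle between the x axis of coupon1_center and the x axis of nest_a, either way round below 0.12 rad and horizontal distance between coupon2_center and nest_b below 0.005 m and z of coupon2_center in the frame of nest_b between 0.002 and 0.0058 m and angle between the x axis of coupon2_center and the x axis of nest_b, either way round below 0.12 rad) or (horizontal distance between coupon1_center and nest_b below 0.005 m and z of coupon1_center in the frame of nest_b between 0.002 and 0.0058 m and angle between each of coupon1_center, coupon2_center's own z axis and vertical below 0.06 rad and angle between the x axis of coupon1_center and the x axis of nest_b, either way round below 0.12 rad and horizontal distance between coupon2_center and nest_a below 0.005 m and z of coupon2_center in the frame of nest_a between 0.002 and 0.0058 m and angle between the x axis of coupon2_center and the x axis of nest_a, either way round below 0.12 rad)) and z of coupon3_center in the frame of magazine between 0.021 and 0.027 m and horizontal distance between each of coupon3_center, coupon4_center, coupon5_center, coupon6_center and magazine below 0.005 m and z of coupon4_center in the frame of magazine between 0.029 and 0.035 m and z of coupon5_center in the frame of magazine between 0.037 and 0.043 m and z of coupon6_center in the frame of magazine between 0.045 and 0.051 m and value of joint pusher below 0.015 m and linear speed of each of coupon1, coupon2, coupon3, coupon6 below 0.02 m/s); the robot touches nothing.
It fails at once if a coupon that should stay was taken or pushed out of the tower (horizontal distance between any of coupon3_center, coupon4_center, coupon5_center, coupon6_center and magazine above 0.02 m).
It fails at once if a bystander (cup or hammer) was shifted by more than 20 mm or a cup was tipped over (distance of any of sample_cup, sample_cup2, hammer from where it was at the start of the episode above 0.02 m or angle between any of sample_cup, sample_cup2's own z axis and vertical above 0.5 rad).
It also fails if it takes over 72 s, if anything falls off the work surface, if the arm or the gripper's body presses on something with over 40 N, if the wrist force passes 120 N, or if a joint passes its speed limit or range.

## Working session

There is one attempt and no reset: what is moved stays moved. The work goes in short steps, Python scripts to look and compute and a tool call to move; the robot and the scene stay as the last step left them, time stands still between calls to the robot, and variables do not carry over. Pictures are saved under pics/ and viewed, at most 11 in all, crops included, and the job is handed in when it is done.

Besides the shell and the picture viewer there is one more tool, called after "Call:" by a JSON object that holds its "method" and its "body", one argument or row to a line. arm_command: Moves the arm, as the interface text tells. Its arguments: {"type":"object","properties":{"steps":{"type":"array"}},"required":["steps"]}

```bash
ls; mkdir -p pics
cat > h.py <<'E'
import numpy as np, cv2
from plant import arm, eyes, job, recognise, landmark_of
def ray(cam,rc):
    i=eyes.camera_info(cam);K=np.array(i["intrinsics"]);T=np.array(i["pose"])
    d=T[:3,:3]@np.linalg.solve(K,[rc[1],rc[0],1]);return T[:3,3],d
def toz(cam,rc,z):
    o,d=ray(cam,rc);return o+d*(z-o[2])/d[2]
def proj(cam,p):
    i=eyes.camera_info(cam);K=np.array(i["intrinsics"]);T=np.array(i["pose"])
    c=K@(T[:3,:3].T@(np.array(p,float)-T[:3,3]));return c[1]/c[2],c[0]/c[2]
def save(cam,name):
    im=np.array(eyes.capture(cam));cv2.imwrite(f"pics/{name}.png",im[:,:,::-1]);return im
Z=dict(stack_floor=20,gate=20,ledge=20,pusher_grip=60,nest_a=15,nest_b=15,tray=0,magazine=0,sample_cup=0,hammer=0)
E
cat > a.py <<'E'
from h import *
np.set_printoptions(precision=1,suppress=True)
for cam in("scene","top"):
    save(cam,cam+"0")
    for t,z in Z.items():
        for r in landmark_of(cam,t)[:3]: print(cam,t,round(r["p"],2),np.array(r["point"]),toz(cam,r["point"],z))
s=arm.state();print(s["clock"],s["tcp_pos"],s["orientation"])
E
python3 a.py
```

```text
pics
scene stack_floor 0.58 [215.9 261.9] [ 517.9 -170.4   20. ]
scene gate 0.91 [220.7 278.3] [ 513.8 -126.3   20. ]
scene ledge 0.69 [231.5 287.8] [534.  -89.8  20. ]
scene ledge 0.34 [203.7 261.5] [ 483.  -190.1   20. ]
scene ledge 0.18 [270.6 389.1] [534.9 177.4  20. ]
scene pusher_grip 0.56 [176.8 215.8] [ 483.  -319.1   60. ]
scene pusher_grip 0.45 [210.9 260.1] [ 533.5 -164.6   60. ]
scene nest_a 0.98 [342.1 365.6] [729.7 197.1  15. ]
scene nest_a 0.97 [241.2 487.7] [345.1 365.4  15. ]
scene nest_a 0.89 [330.5 388.9] [681.1 233.   15. ]
scene nest_b 0.98 [342.1 365.6] [729.7 197.1  15. ]
scene nest_b 0.97 [241.2 487.7] [345.1 365.4  15. ]
scene nest_b 0.89 [330.5 388.9] [681.1 233.   15. ]
scene tray 0.92 [340.4 376.3] [707.9 215.1   0. ]
scene tray 0.86 [248.6 473.7] [369.9 340.4   0. ]
scene tray 0.75 [271.  390.1] [521.4 177.2   0. ]
scene magazine 0.8 [219.9 264.1] [ 513.2 -167.8    0. ]
scene sample_cup 0.85 [336.3 505.4] [574.7 472.5   0. ]
scene sample_cup 0.82 [192.3 150.8] [ 559.5 -478.3    0. ]
scene hammer 0.74 [311.4 269.1] [744.3 -33.1   0. ]
top stack_floor 0.89 
[... 197 characters left out ...]
est_a 0.95 [185.2 236.2] [727.5 206.5  15. ]
top nest_a 0.84 [312.6 191.5] [385.4 326.7  15. ]
top nest_a 0.79 [328.5 177.4] [344.3 363.9  15. ]
top nest_b 0.95 [185.2 236.2] [727.5 206.5  15. ]
top nest_b 0.84 [312.6 191.5] [385.4 326.7  15. ]
top nest_b 0.79 [328.5 177.4] [344.3 363.9  15. ]
top tray 0.96 [323.  287.1] [351.6  73.3   0. ]
top tray 0.93 [258.1 251. ] [528.6 169.4   0. ]
top tray 0.93 [315.7 187.2] [376.3 341.9   0. ]
top magazine 0.75 [262.2 374.4] [ 511.7 -167.8    0. ]
top sample_cup 0.91 [243.4 140.7] [573.7 468.6   0. ]
top sample_cup 0.39 [264.7 242.1] [511.  193.7   0. ]
top hammer 0.73 [178.9 324. ] [744.8 -34.    0. ]
1.1 [ 192.2 -647.   256.3] [-0.  -0.1  1.   0. ]
```

View pics/top0.png

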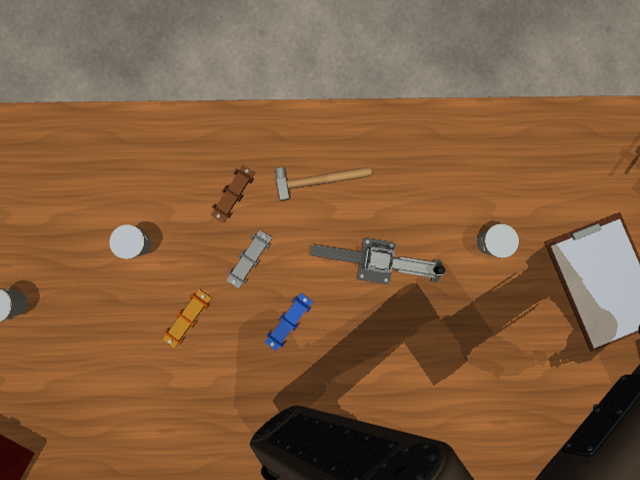

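View pics/scene0.png

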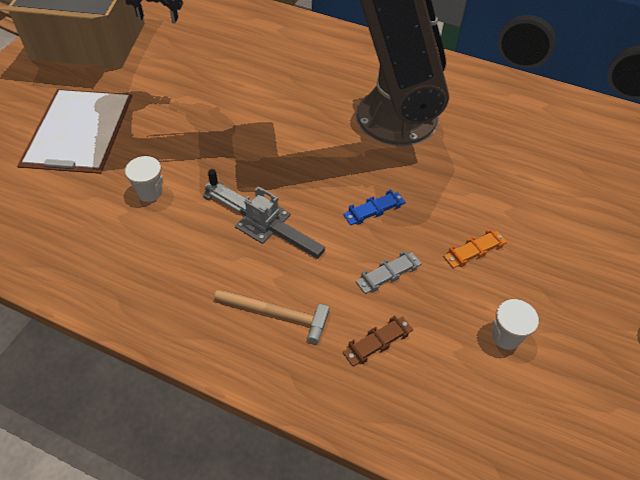

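Tray candidates in the top picture, at (row, col): brown (193,233), grey (258,250), orange (318,187), blue (321,289). The grey one at (258,250) fits, because the task names the grey tray. The magazine's tower is at (260,378), its handle at (268,439), and its bar ends at (250,312). I'll confirm this in a crop.

Run:
```python
from h import *
np.set_printoptions(precision=1,suppress=True)
im=cv2.imread("pics/top0.png")
cv2.imwrite("pics/crop1.png",cv2.resize(im[215:300,205:465],None,fx=3,fy=3,interpolation=cv2.INTER_CUBIC))
# grey tray mask
hsv=cv2.cvtColor(im,cv2.COLOR_BGR2HSV);m=((hsv[...,1]<50)&(hsv[...,2]>80)).astype(np.uint8);m[:220]=0;m[300:]=0;m[:,:215]=0;m[:,285:]=0
m=cv2.morphologyEx(m,cv2.MORPH_CLOSE,np.ones((5,5)))
c=max(cv2.findContours(m,0,2)[0],key=cv2.contourArea)
w=np.array([toz("top",(p[0][1],p[0][0]),17)[:2] for p in c],np.float32);print("tray",cv2.minAreaRect(w))
# dark bar
g=im.max(2);m=(g<95).astype(np.uint8)&(hsv[...,1]<60);m[:235]=0;m[265:]=0;m[:,:300]=0;m[:,358:]=0
m=m.astype(np.uint8);c=max(cv2.findContours(m,0,2)[0],key=cv2.contourArea)
w=np.array([toz("top",(p[0][1],p[0][0]),20)[:2] for p in c],np.float32);print("bar",cv2.minAreaRect(w))
print(toz("top",(268,439.5),84), arm.state()["tcp_pos"])
i=eyes.camera_info("wrist");print(np.array(i["pose"]),np.array(i["intrinsics"]))
```

```text
tray ((527.3302001953125, 173.96017456054688), (51.47737121582031, 162.54849243164062), 55.91911315917969)
bar ((537.1650390625, -57.263671875), (128.04342651367188, 29.30415916442871), 79.57709503173828)
[ 491.7 -322.3   84. ] [ 192.2 -647.   256.3]
[[  -0.3    0.9    0.2  129.3]
 [   1.     0.3    0.1 -666.2]
 [   0.     0.3   -1.   374.3]
 [   0.     0.     0.     1. ]] [[359.    0.  314.6]
 [  0.  359.  233.2]
 [  0.    0.    1. ]]
```

View pics/crop1.png

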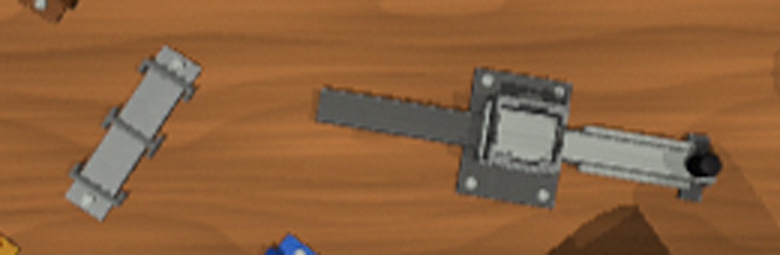

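The crop confirms the grey tray, centred near top (258,250), with its long side running from lower left to upper right. The magazine's tower is at about (260,380), its free bar points left, and its handle is at (268,440). The brown, blue and orange trays are the look-alikes.

```bash
cat >> h.py <<'E'
from scipy.spatial.transform import Rotation as R
def yaw():  # angle of the tool's y line in world, deg
    w,x,y,z=arm.state()["orientation"];M=R.from_quat([x,y,z,w]).as_matrix();return np.degrees(np.arctan2(M[1,1],M[0,1])),M[:,2]
E
python3 -c "
from h import *
print(yaw(),arm.nose_length,arm.state()['q'])
i=eyes.camera_info('wrist');s=arm.state();w,x,y,z=s['orientation'];M=R.from_quat([x,y,z,w]).as_matrix();print(M.T@(np.array(i['pose'])[:3,3]-s['tcp_pos']), M.T@np.array(i['pose'])[:3,:3])
"
```

```text
(np.float64(106.54593733744902), array([-6.95703885e-06,  2.18047458e-05, -1.00000000e+00])) 25.0 [-9.93894816e-01  3.58610361e-01  1.18964925e-02 -6.44534965e-06
 -1.22410453e+00 -2.88118236e-01]
[  65.78318024   -0.42453674 -118.03801517] [[ 1.00190341e-03 -9.65963016e-01 -2.58678271e-01]
 [ 9.99999024e-01  7.15875374e-04  1.19992026e-03]
 [-9.73897186e-04 -2.58679221e-01  9.65962790e-01]]
```

Call:
{"method": "arm_command", "body": {
  "steps": [
    [1,0.2,0.2,0,0,0,0.14],
    [1,0.4,0.4,0,0,0,0.28],
    [1,0.6,0.6,0,0,0,0.42],
    [1,0.8,0.8,0,0,0,0.56],
    [1,1,1,0,0,0,0.7],
    [1,1,1,0,0,0,0.84],
    [1,1,1,0,0,0,1],
    [1,1,1,0,0,0,1],
    [1,1,1,0,0,0,1],
    [1,1,1,0,0,0,1]
  ]
}}

```text
clock: 2.1
tcp_pos: [391.7, -447.5, 256.3]
orientation: [-0.0, -0.618, 0.786, 0.0]
force: [0.7, 0.0, -0.2]
width: 85.5
grasp_force: 0.0
```

Call:
{"method": "arm_command", "body": {
  "steps": [
    [1,0.15,0.2,0,0,0,0.06],
    [1,0.3,0.4,-0.05,0,0,0.06],
    [1,0.5,0.62,-0.1,0,0,0.06],
    [1,0.5,0.62,-0.1,0,0,0.06],
    [1,0.5,0.62,-0.1,0,0,0.06],
    [1,0.5,0.62,-0.1,0,0,0.06],
    [1,0.5,0.62,-0.1,0,0,0.06],
    [1,0.5,0.62,-0.1,0,0,0.06],
    [1,0.5,0.62,-0.1,0,0,0.06],
    [1,0.5,0.62,-0.1,0,0,0.06]
  ]
}}

```text
clock: 3.1
tcp_pos: [491.8, -323.5, 236.5]
orientation: [0.0, -0.643, 0.766, -0.0]
force: [0.4, -0.3, -0.2]
width: 85.2
grasp_force: 0.0
```

Run:
```python
from h import *
np.set_printoptions(precision=1,suppress=True)
save("wrist","w1");print(arm.state()["clock"],arm.state()["tcp_pos"],yaw()[0])
for t in("stack_floor","gate","ledge","pusher_grip","magazine"):
    for r in landmark_of("wrist",t)[:2]: print(t,round(r["p"],2),np.array(r["point"]),toz("wrist",r["point"],Z[t]))
d=np.array([np.cos(1.393),np.sin(1.393)])
for s,z in((-160,84),(181,20),(0,20),(83,20)): print(s,proj("wrist",[*(np.array([516,-172.3])+d*s),z]))
```

```text
3.15 [ 491.9 -323.4  236.4] 170.09889889285517
stack_floor 0.78 [354.6 316.9] [ 516.1 -167.8   20. ]
pusher_grip 0.63 [213.7 319.7] [ 486.9 -325.9   60. ]
magazine 0.94 [342.8 320. ] [ 512.3 -168.5    0. ]
-160 (np.float64(215.40108046123092), np.float64(318.3607259844277))
181 (np.float64(484.84358727396693), np.float64(315.0507632954285))
0 (np.float64(350.6715500357873), np.float64(316.27479520672694))
83 (np.float64(416.0996832592818), np.float64(315.6779038975484))
```

View pics/w1.png

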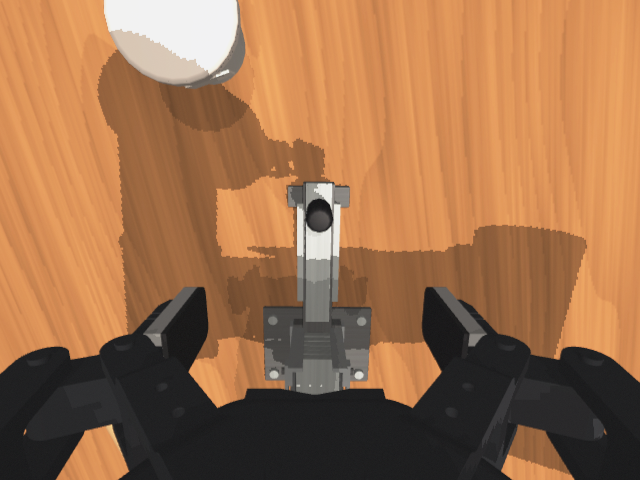

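The wrist picture shows the magazine. The handle top is at (212,319), the foot bolts at rows 321 and 375 (columns 272/362 and 274/359), and the rear cross plate at row 190, columns 289–348. The cup is well clear at upper left.

Run:
```python
from h import *
np.set_printoptions(precision=1,suppress=True)
print("handle",toz("wrist",(211,319),84),toz("wrist",(228,319.5),38))
B=[toz("wrist",p,7)[:2] for p in((321,272),(321,362),(375,274),(375,359))]
print(B,np.mean(B,0)); print("rear",toz("wrist",(192,318.5),30))
for a in(B[2]-B[0],B[3]-B[1],B[1]-B[0],B[3]-B[2]): print(np.linalg.norm(a),np.degrees(np.arctan2(a[1],a[0])))
```

```text
handle [ 486.6 -333.1   84. ] [ 489.8 -308.2   38. ]
[array([ 558. , -207.6]), array([ 463. , -191.2]), array([ 569.3, -141.5]), array([ 475.4, -125.2])] [ 516.4 -166.4]
rear [ 485.3 -339.5   30. ]
67.07658809931813 80.35383607865468
67.09385461798662 79.29574657059428
96.50700431551859 170.18831614738372
95.26806521652902 170.18265963429798
```

Call:
{"method": "arm_command", "body": {
  "steps": [
    [1,-0.02,-0.01,-0.2,0,0,0],
    [1,-0.02,-0.01,-0.4,0,0,0],
    [1,-0.02,-0.01,-0.6,0,0,0],
    [1,-0.02,-0.01,-0.72,0,0,0],
    [1,-0.02,-0.01,-0.8,0,0,0],
    [1,-0.02,-0.01,-0.8,0,0,0],
    [-1,-0.02,-0.01,-0.8,0,0,0],
    [-1,-0.02,-0.01,-0.8,0,0,0],
    [-1,-0.02,-0.01,-0.8,0,0,0],
    [-1,-0.02,-0.01,-0.8,0,0,0]
  ]
}}

```text
clock: 4.4
tcp_pos: [488.7, -325.2, 77.3]
orientation: [0.0, -0.644, 0.765, -0.001]
force: [0.6, -0.3, -1.2]
width: 28.2
grasp_force: 0.0
```

Call:
{"method": "arm_command", "body": {
  "steps": [
    [-1,0,0,0,0,0,0],
    [-1,0,0,0,0,0,0],
    [-1,0,0,0,0,0,0],
    [-1,0,0,0,0,0,0],
    [-1,0,0,0,0,0,0],
    [-1,0,0,0,0,0,0],
    [-1,0,0,0,0,0,0],
    [-1,0,0,0,0,0,0],
    [-1,0,0,0,0,0,0],
    [-1,0,0,0,0,0,0]
  ]
}}

```text
clock: 5.4
tcp_pos: [488.2, -325.2, 77.4]
orientation: [0.0, -0.644, 0.765, -0.0]
force: [-3.2, 1.1, 6.1]
width: 20.1
grasp_force: 58.6
```

Run:
```python
from h import *
im=save("top","t2");cv2.imwrite("pics/crop2.png",cv2.resize(im[225:290,300:470,::-1],None,fx=4,fy=4,interpolation=cv2.INTER_CUBIC))
s=arm.state();print(s["tcp_pos"],s["force"],s["width"],s["grasp_force"],s["wrist_torque"])
```

```text
[ 488.19196933 -325.14856186   77.37166897] [-2.39174814  1.80637521  6.15903668] 19.86529002049961 58.59188483096659 [ 0.43269877  0.89079195 -0.06007154]
```

Run:
```python
from h import *
im=save("wrist","w2");cv2.imwrite("pics/crop3.png",cv2.resize(im[160:480,190:450,::-1],None,fx=1.8,fy=1.8))
for z in (84,77,71,60): print(proj("wrist",[*arm.state()["tcp_pos"][:2],z]))
```

```text
(np.float64(333.1969445610291), np.float64(313.61664491652647))
(np.float64(323.0977743402138), np.float64(313.66859151108554))
(np.float64(315.2332295527893), np.float64(313.7090439750536))
(np.float64(302.4158022143133), np.float64(313.77497233220424))
```

View pics/crop3.png

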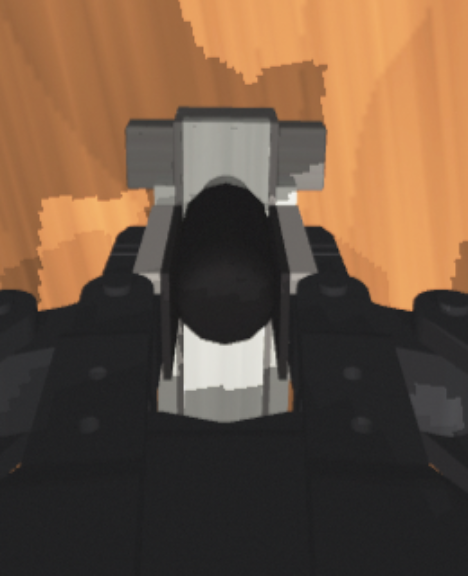

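The crop shows the handle (top at about wrist row 320, column 315) held between both pads, roughly 4 mm behind the pad centre. So the travel is near 0, and I'll stroke forward.

Call:
{"method": "arm_command", "body": {
  "steps": [
    [-1,0.007,0.04,0,0,0,0],
    [-1,0.016,0.09,0,0,0,0],
    [-1,0.025,0.14,0,0,0,0],
    [-1,0.035,0.2,0,0,0,0],
    [-1,0.046,0.26,0,0,0,0],
    [-1,0.056,0.32,0,0,0,0],
    [-1,0.067,0.38,0,0,0,0],
    [-1,0.076,0.43,0,0,0,0],
    [-1,0.083,0.47,0,0,0,0],
    [-1,0.085,0.482,0,0,0,0]
  ]
}}

```text
clock: 6.5
tcp_pos: [505.9, -228.7, 77.4]
orientation: [0.0, -0.644, 0.765, -0.001]
force: [-1.4, -5.2, 5.7]
width: 20.3
grasp_force: 60.5
```

Call:
{"method": "arm_command", "body": {
  "steps": [
    [-1,0.001,0.006,0,0,0,0],
    [-1,0.002,0.01,0,0,0,0],
    [-1,0.002,0.01,0,0,0,0],
    [-1,0.002,0.01,0,0,0,0],
    [-1,0.002,0.01,0,0,0,0],
    [-1,0.002,0.01,0,0,0,0],
    [-1,0.002,0.01,0,0,0,0],
    [-1,0.002,0.01,0,0,0,0],
    [-1,0.002,0.01,0,0,0,0],
    [-1,0.002,0.01,0,0,0,0]
  ]
}}

```text
clock: 7.5
tcp_pos: [506.1, -228.1, 77.4]
orientation: [-0.0, -0.644, 0.765, -0.001]
force: [-1.2, -10.0, 5.4]
width: 20.5
grasp_force: 60.4
```

Call:
{"method": "arm_command", "body": {
  "steps": [
    [-1,-0.01,-0.06,0,0,0,0],
    [-1,-0.023,-0.13,0,0,0,0],
    [-1,-0.037,-0.21,0,0,0,0],
    [-1,-0.051,-0.29,0,0,0,0],
    [-1,-0.065,-0.37,0,0,0,0],
    [-1,-0.078,-0.44,0,0,0,0],
    [-1,-0.086,-0.485,0,0,0,0],
    [-1,-0.088,-0.5,0,0,0,0],
    [-1,-0.09,-0.507,0,0,0,0],
    [-1,-0.09,-0.507,0,0,0,0]
  ]
}}

```text
clock: 8.5
tcp_pos: [487.9, -326.7, 77.3]
orientation: [0.001, -0.644, 0.765, 0.0]
force: [-1.5, 11.2, 11.9]
width: 19.7
grasp_force: 61.1
```

Run:
```python
from h import *
im=save("top","t3");a=cv2.resize(im[225:290,295:455,::-1],None,fx=4,fy=4,interpolation=cv2.INTER_CUBIC)
im=save("scene","s3");b=cv2.resize(im[155:265,180:340,::-1],None,fx=4,fy=4,interpolation=cv2.INTER_CUBIC)[:340]
cv2.imwrite("pics/crop4.png",np.vstack([a,b]))
np.set_printoptions(precision=1,suppress=True)
s=arm.state();print(s["tcp_pos"],s["force"],s["width"],s["clock"])
for c in("top","scene"):
  for r in landmark_of(c,"coupon1_center"): print(c,r["p"],toz(c,r["point"],24))
```

```text
[ 487.9 -326.7   77.4] [-1.4 10.8 12.1] 20.211618266054806 8.6
top 0.7 [527.5 -83.   24. ]
scene 0.68 [531.1 -77.4  24. ]
```

View pics/crop4.png

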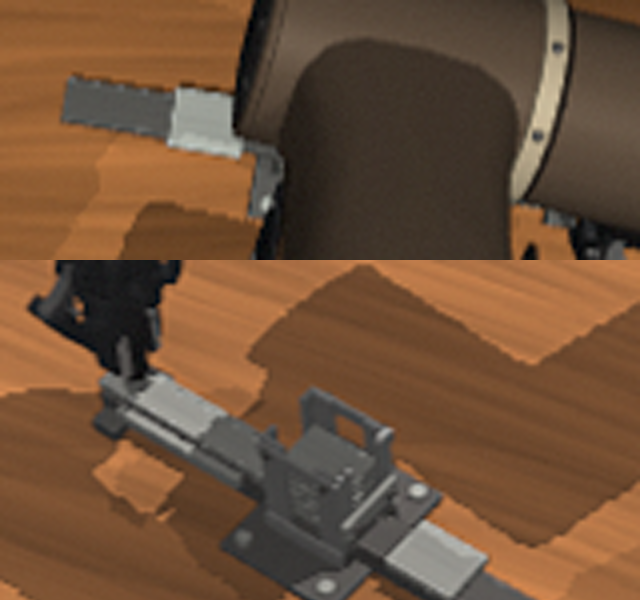

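The crop shows coupon 1 on the ledge (top around (254,347)), the blade back, and the stack down in the tower. Now the second stroke, forward then back.

Call:
{"method": "arm_command", "body": {
  "steps": [
    [-1,0.008,0.045,0,0,0,0],
    [-1,0.017,0.1,0,0,0,0],
    [-1,0.028,0.16,0,0,0,0],
    [-1,0.039,0.22,0,0,0,0],
    [-1,0.05,0.28,0,0,0,0],
    [-1,0.06,0.34,0,0,0,0],
    [-1,0.071,0.4,0,0,0,0],
    [-1,0.08,0.45,0,0,0,0],
    [-1,0.087,0.49,0,0,0,0],
    [-1,0.09,0.507,0,0,0,0]
  ]
}}

```text
clock: 9.7
tcp_pos: [506.1, -227.8, 77.4]
orientation: [-0.0, -0.644, 0.765, -0.001]
force: [-1.6, -30.7, -1.2]
width: 20.4
grasp_force: 60.0
```

Call:
{"method": "arm_command", "body": {
  "steps": [
    [-1,0,0,0,0,0,0],
    [-1,0,0,0,0,0,0],
    [-1,-0.014,-0.08,0,0,0,0],
    [-1,-0.028,-0.16,0,0,0,0],
    [-1,-0.042,-0.24,0,0,0,0],
    [-1,-0.056,-0.32,0,0,0,0],
    [-1,-0.07,-0.4,0,0,0,0],
    [-1,-0.082,-0.465,0,0,0,0],
    [-1,-0.088,-0.5,0,0,0,0],
    [-1,-0.089,-0.504,0,0,0,0]
  ]
}}

```text
clock: 10.7
tcp_pos: [487.9, -326.8, 77.3]
orientation: [0.001, -0.643, 0.766, 0.0]
force: [-1.1, 13.6, 13.6]
width: 19.9
grasp_force: 61.6
```

Call:
{"method": "arm_command", "body": {
  "steps": [
    [-1,0,0.004,0,0,0,0],
    [-1,0,0.004,0,0,0,0],
    [0,0,0.004,0,0,0,0],
    [0,0,0.004,0,0,0,0],
    [0.2,0,0.004,0,0,0,0],
    [0.2,0,0.004,0,0,0,0],
    [0.2,0,0.004,0.2,0,0,0],
    [0.2,0,0.004,0.4,0,0,0],
    [0.2,0,0.004,0.6,0,0,0],
    [0.2,0,0.004,0.6,0,0,0]
  ]
}}

```text
clock: 11.7
tcp_pos: [490.6, -328.0, 202.4]
orientation: [0.002, -0.644, 0.765, -0.004]
force: [0.7, 0.5, -0.9]
width: 51.4
grasp_force: 0.0
```

Call:
{"method": "arm_command", "body": {
  "steps": [
    [0.6,0.04,0.2,0.05,0,0,0],
    [0.6,0.08,0.4,0.05,0,0,0],
    [0.6,0.12,0.6,0.05,0,0,0],
    [0.6,0.16,0.8,0.05,0,0,0],
    [0.6,0.2,1,0.05,0,0,0],
    [0.6,0.2,1,0.05,0,0,0],
    [0.6,0.2,1,0.05,0,0,0],
    [0.6,0.2,1,0.05,0,0,0],
    [0.6,0.2,1,0.05,0,0,0],
    [0.6,0.2,1,0.05,0,0,0]
  ]
}}

```text
clock: 12.7
tcp_pos: [527.6, -127.6, 206.2]
orientation: [-0.0, -0.643, 0.766, 0.0]
force: [0.4, -0.2, -0.3]
width: 68.2
grasp_force: 0.0
```

Call:
{"method": "arm_command", "body": {
  "steps": [
    [0.6,0.03,0.18,0,0,0,0],
    [0.6,0.06,0.36,0,0,0,0],
    [0.6,0.06,0.36,0,0,0,0],
    [0.6,0.06,0.36,0,0,0,0],
    [0.6,0.06,0.36,0,0,0,0],
    [0.6,0.06,0.36,0,0,0,0],
    [0.6,0.06,0.36,0,0,0,0],
    [0.6,0.06,0.36,0,0,0,0],
    [0.6,0.06,0.36,0,0,0,0],
    [0.6,0.06,0.36,0,0,0,0]
  ]
}}

```text
clock: 13.7
tcp_pos: [539.8, -54.8, 206.3]
orientation: [0.0, -0.644, 0.765, -0.0]
force: [0.0, -0.2, 0.2]
width: 68.0
grasp_force: 0.0
```

Run:
```python
from h import *
np.set_printoptions(precision=1,suppress=True)
im=save("wrist","w3");s=arm.state();print(s["clock"],s["tcp_pos"],yaw()[0])
for t in("coupon1_center","ledge","gate"):
  for r in landmark_of("wrist",t): print(t,round(r["p"],2),np.array(r["point"]),toz("wrist",r["point"],24 if t[0]=="c" else 20))
O=np.array([515.6,-171]);d=np.array([.1736,.9848])
for a in(83,133,181): print(a,proj("wrist",[*(O+a*d),28]))
```

```text
13.75 [539.8 -54.7 206.3] 170.1405417804374
coupon1_center 0.58 [232.3 318.8] [538.2 -40.2  24. ]
gate 0.59 [111.5 318.6] [ 521.7 -138.2   20. ]
83 (np.float64(174.75084163291348), np.float64(318.69389650862723))
133 (np.float64(233.69456815694153), np.float64(318.31302390173425))
181 (np.float64(285.7741510108981), np.float64(317.97650485794077))
```

View pics/w3.png

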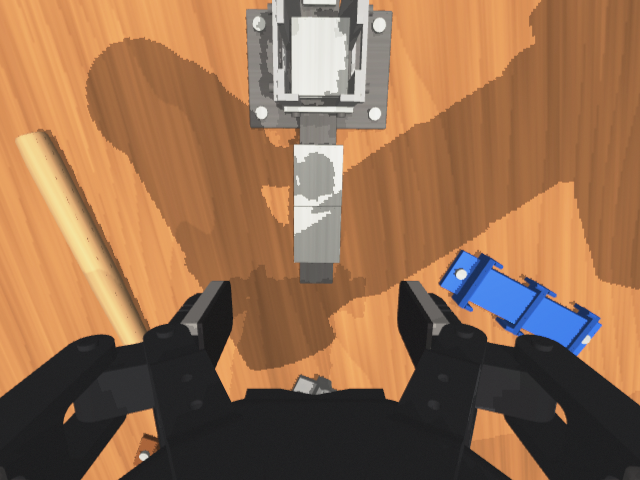

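The wrist picture shows both coupons end to end on the bar. Coupon 2 is at rows 145–206 and coupon 1 at rows 206–263, both in columns 293–342, which matches the predicted positions. I'll grip coupon 1.

Call:
{"method": "arm_command", "body": {
  "steps": [
    [0.6,-0.005,0.074,-0.2,0,0,0],
    [0.6,-0.005,0.074,-0.4,0,0,0],
    [0.6,-0.005,0.074,-0.6,0,0,0],
    [0.6,-0.005,0.074,-0.75,0,0,0],
    [0.6,-0.005,0.074,-0.84,0,0,0],
    [0.6,-0.005,0.074,-0.88,0,0,0],
    [0.6,-0.005,0.074,-0.88,0,0,0],
    [-1,-0.005,0.074,-0.88,0,0,0],
    [-1,-0.005,0.074,-0.88,0,0,0],
    [-1,-0.005,0.074,-0.88,0,0,0]
  ]
}}

```text
clock: 14.9
tcp_pos: [539.8, -39.6, 31.9]
orientation: [0.001, -0.644, 0.765, -0.001]
force: [-0.9, 0.8, 5.9]
width: 38.3
grasp_force: 60.5
```

Call:
{"method": "arm_command", "body": {
  "steps": [
    [-1,0,0,0,0,0,0],
    [-1,0,0,0,0,0,0],
    [-1,0,0,0,0,0,0],
    [-1,0,0,0.02,0,0,0],
    [-1,0,0,0.06,0,0,0],
    [-1,0,0,0.2,0,0,0],
    [-1,0,0,0.4,0,0,0],
    [-1,0,0,0.6,0,0,0],
    [-1,0,0,0.7,0,0,0],
    [-1,0,0,0.7,0,0,0]
  ]
}}

```text
clock: 15.9
tcp_pos: [540.5, -39.6, 174.6]
orientation: [0.003, -0.644, 0.765, -0.002]
force: [1.1, -0.5, -1.0]
width: 38.7
grasp_force: 60.7
```

Run:
```python
from h import *
np.set_printoptions(precision=1,suppress=True)
im=save("wrist","w4");cv2.imwrite("pics/crop5.png",cv2.resize(im[130:480,170:470,::-1],None,fx=1.5,fy=1.5))
s=arm.state();print(s["clock"],s["tcp_pos"],yaw()[0],s["width"],s["force"])
# tray in the top view, now that it may be clear
t=save("top","t4")[:,:,::-1];hsv=cv2.cvtColor(np.ascontiguousarray(t),cv2.COLOR_BGR2HSV)
for sub,z in(("nest_a",15),("tray",0)):
  for c in("top","scene"):
    eyes.capture(c)
    for r in landmark_of(c,sub):
      p=toz(c,r["point"],z)
      if np.hypot(p[0]-527,p[1]-174)<70: print(sub,c,round(r["p"],2),p)
```

```text
15.95 [539.4 -39.6 172.5] 170.14093442330716 38.74762293357316 [-0.8 -0.  -2.6]
nest_a scene 0.91 [545.3 156.9  15. ]
nest_a scene 0.79 [498.4 190.   15. ]
tray scene 0.84 [528.9 174.9   0. ]
```

View pics/crop5.png

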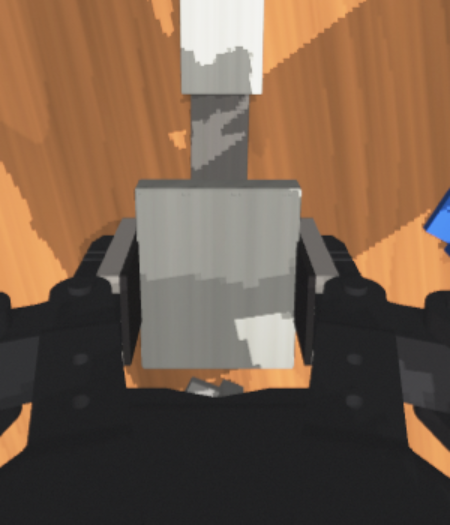

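The crop shows coupon 1 held flat and square between the pads, top face at crop rows 188–368. Coupon 2 is still on the bar. I'll carry coupon 1 past the tray and look there.

Call:
{"method": "arm_command", "body": {
  "steps": [
    [-1,-0.06,0.14,0.05,0,0,0.14],
    [-1,-0.12,0.28,0.05,0,0,0.28],
    [-1,-0.18,0.42,0.05,0,0,0.42],
    [-1,-0.24,0.56,0.05,0,0,0.56],
    [-1,-0.3,0.7,0.05,0,0,0.7],
    [-1,-0.36,0.84,0.05,0,0,0.84],
    [-1,-0.43,1,0.05,0,0,1],
    [-1,-0.43,1,0.05,0,0,1],
    [-1,-0.43,1,0.05,0,0,1],
    [-1,-0.43,1,0.05,0,0,1]
  ]
}}

```text
clock: 17.4
tcp_pos: [452.9, 159.8, 180.1]
orientation: [0.0, 0.94, -0.342, -0.0]
force: [-1.1, 0.6, -1.1]
width: 38.4
grasp_force: 60.7
```

Call:
{"method": "arm_command", "body": {
  "steps": [
    [-1,0,0.16,0,0,0,0.1],
    [-1,0,0.32,0,0,0,0.1],
    [-1,0,0.32,0,0,0,0.1],
    [-1,0,0.32,0,0,0,0.1],
    [-1,0,0.32,0,0,0,0.1],
    [-1,0,0.32,0,0,0,0.1],
    [-1,0,0.32,0,0,0,0.1],
    [-1,0,0.32,0,0,0,0.1],
    [-1,0,0.32,0,0,0,0.1],
    [-1,0,0.32,0,0,0,0.1]
  ]
}}

```text
clock: 18.4
tcp_pos: [452.8, 224.1, 180.4]
orientation: [-0.0, 0.957, -0.291, 0.0]
force: [0.3, 0.1, -1.7]
width: 38.6
grasp_force: 60.7
```

Run:
```python
from h import *
np.set_printoptions(precision=1,suppress=True)
im=save("wrist","w5");s=arm.state();p=np.array(s["tcp_pos"]);print(s["clock"],p,yaw()[0],s["width"])
for t in("nest_a","tray"):
  for r in landmark_of("wrist",t): print(t,round(r["p"],2),np.array(r["point"]),toz("wrist",r["point"],15 if t[0]=="n" else 0))
# held coupon: top face edges at tcp-4
a=toz("wrist",(130+188/1.5,316),p[2]-4);b=toz("wrist",(130+368/1.5,316),p[2]-4)
y=np.radians(yaw()[0]);tx=np.array([-np.sin(y),np.cos(y)]);print("edges along tool x",(a-p)[:2]@tx,(b-p)[:2]@tx)
```

```text
18.45 [452.8 224.1 180.3] -123.85767772533178 38.61371263261891
nest_a 0.86 [146.8 314.1] [500.9 191.9  15. ]
nest_a 0.75 [245.8 528. ] [336.8  89.5  15. ]
nest_a 0.63 [ 57.6 318.5] [551.2 154.4  15. ]
nest_a 0.61 [395.3 255.4] [344.4 362.4  15. ]
nest_a 0.59 [175.7 549.1] [380.2  51.2  15. ]
tray 0.97 [213.3 527.3] [354.5  72.5   0. ]
tray 0.77 [104.8 314. ] [527.2 174.4   0. ]
tray 0.57 [355.7 255.4] [371.5 345.5   0. ]
tray 0.23 [ 56.8 313.6] [556.  155.4   0. ]
edges along tool x 24.341123900511956 -25.409289290853803
```

View pics/w5.png

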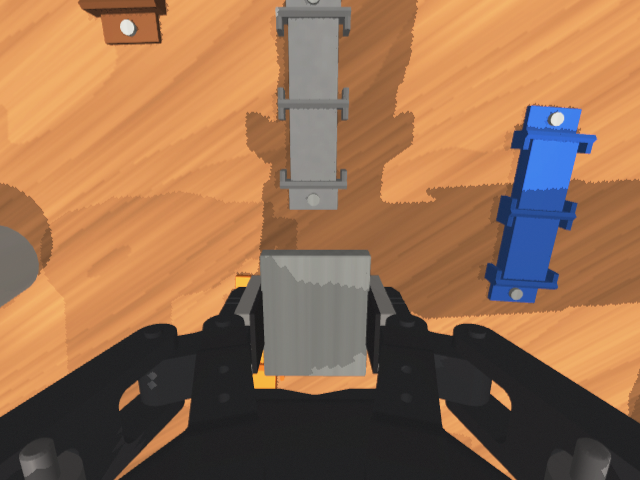

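The wrist picture shows the grey tray running straight up the image. Its end lips are at rows 13 and 183, its middle wall at row 103, and its centre column is about 314. The held coupon is below it. The blue and brown trays stand aside.

Run:
```python
from h import *
np.set_printoptions(precision=1,suppress=True)
im=cv2.imread("pics/w5.png");hsv=cv2.cvtColor(im,cv2.COLOR_BGR2HSV)
m=(hsv[...,1]<40)
xs=[]
for r in list(range(45,85,3))+list(range(120,165,3)):
    c=np.where(m[r,270:355])[0]+270; c=c[(c>270)]; 
    w=toz("wrist",(r,(np.percentile(c,1)+np.percentile(c,99))/2),15);xs.append((*w[:2],np.ptp(c)))
xs=np.array(xs);print(xs[::4])
v=np.polyfit(xs[:,0],xs[:,1],1);print("floor axis angle",np.degrees(np.arctan(v[0])),"y at 527",np.polyval(v,527), "y at 502",np.polyval(v,502))
for r in(9,17,98,103,108,180,187): print(r,toz("wrist",(r,314),20))
# row brightness profile at col 300-328
print(im[90:116,300:328].mean((1,2)).round(),im[174:192,300:328].mean((1,2)).round(),im[4:24,300:328].mean((1,2)).round())
```

```text
[[560.2 153.1  48. ]
 [553.7 157.5  48. ]
 [547.  161.9  48. ]
 [540.5 166.7  47. ]
 [514.  184.1  46. ]
 [506.7 189.   46. ]
 [499.5 194.2  45. ]
 [491.8 199.   44. ]]
floor axis angle -33.96819073795988 y at 527 175.4832670169635 y at 502 192.32579348630912
9 [577.5 140.6  20. ]
17 [573.5 143.3  20. ]
98 [529.7 172.6  20. ]
103 [526.9 174.5  20. ]
108 [524.  176.5  20. ]
180 [480.3 205.7  20. ]
187 [475.8 208.8  20. ]
[145. 145. 145. 145. 145. 145. 145. 145. 142. 133. 127. 126. 124. 116.
 110. 110. 110. 111. 119. 139. 144. 144. 144. 144. 144. 144.] [143. 143. 143. 144. 144. 143. 131. 112. 127. 127. 127. 122. 110. 110.
 118. 137. 142. 142.] [134. 143. 141. 130. 126. 125. 119. 110. 110. 110. 110. 110. 100.  89.
 127. 144. 146. 146. 146. 146.]
```

Call:
{"method": "arm_command", "body": {
  "steps": [
    [-1,0.13,-0.085,-0.05,0,0,0],
    [-1,0.248,-0.163,-0.2,0,0,0],
    [-1,0.248,-0.163,-0.4,0,0,0],
    [-1,0.248,-0.163,-0.55,0,0,0],
    [-1,0.248,-0.163,-0.65,0,0,0],
    [-1,0.248,-0.163,-0.7,0,0,0],
    [-1,0.248,-0.163,-0.7,0,0,0],
    [-1,0.248,-0.163,-0.72,0,0,0],
    [-1,0.248,-0.163,-0.735,0,0,0],
    [-1,0.248,-0.163,-0.735,0,0,0]
  ]
}}

```text
clock: 19.55
tcp_pos: [502.6, 191.8, 33.8]
orientation: [-0.0, 0.957, -0.291, 0.0]
force: [0.1, -0.1, -1.9]
width: 38.7
grasp_force: 60.8
```

Call:
{"method": "arm_command", "body": {
  "steps": [
    [-1,0,0,-0.01,0,0,0],
    [-1,0,0,-0.02,0,0,0],
    [-1,0,0,-0.025,0,0,0],
    [-1,0,0,-0.03,0,0,0],
    [-1,0,0,-0.03,0,0,0],
    [-1,0,0,-0.03,0,0,0],
    [-1,0,0,-0.03,0,0,0],
    [-1,0,0,-0.03,0,0,0],
    [-1,0,0,-0.03,0,0,0],
    [-1,0,0,-0.03,0,0,0]
  ]
}}

```text
clock: 20.55
tcp_pos: [502.4, 191.5, 27.3]
orientation: [0.0, 0.957, -0.291, -0.0]
force: [-0.1, -0.1, -1.1]
width: 38.7
grasp_force: 60.8
```

Call:
{"method": "arm_command", "body": {
  "steps": [
    [-1,0,0,-0.005,0,0,0],
    [-1,0,0,-0.01,0,0,0],
    [-1,0,0,-0.01,0,0,0],
    [-1,0,0,-0.01,0,0,0],
    [0.4,0,0,-0.01,0,0,0],
    [0.4,0,0,-0.01,0,0,0],
    [0.4,0,0,-0.01,0,0,0],
    [0.4,0,0,-0.01,0,0,0],
    [0.4,0,0,0.05,0,0,0],
    [0.4,0,0,0.2,0,0,0]
  ]
}}

```text
clock: 21.55
tcp_pos: [501.0, 190.5, 66.1]
orientation: [0.002, 0.957, -0.291, -0.002]
force: [0.3, -0.3, -0.3]
width: 59.6
grasp_force: 0.0
```

Call:
{"method": "arm_command", "body": {
  "steps": [
    [0.4,0,0,0.2,0,0,0],
    [0.4,0,0,0.4,0,0,0],
    [0.4,-0.15,0.1,0.55,0,0,0],
    [0.4,-0.25,0.16,0.55,0,0,0],
    [0.4,-0.25,0.16,0.55,0,0,0],
    [0.4,-0.25,0.16,0.55,0,0,0],
    [0.4,-0.25,0.16,0.55,0,0,0],
    [0.4,-0.25,0.16,0.55,0,0,0],
    [0.4,-0.25,0.16,0.55,0,0,0],
    [0.4,-0.25,0.16,0.55,0,0,0]
  ]
}}

```text
clock: 22.55
tcp_pos: [452.6, 223.2, 176.9]
orientation: [0.0, 0.957, -0.291, -0.0]
force: [0.3, -0.1, -0.7]
width: 60.1
grasp_force: 0.0
```

Run:
```python
from h import *
np.set_printoptions(precision=1,suppress=True)
im=save("wrist","w6");s=arm.state();print(s["clock"],s["tcp_pos"],yaw()[0],s["width"],s["q"])
cv2.imwrite("pics/crop6.png",cv2.resize(im[0:260,200:430,::-1],None,fx=2.2,fy=2.2))
for t in("coupon1_center","nest_a"):
  for r in landmark_of("wrist",t): print(t,round(r["p"],2),np.array(r["point"]),toz("wrist",r["point"],19 if t[0]=="c" else 15))
```

```text
22.6 [452.6 223.3 177. ] -123.88404691747323 59.93203396084779 [ 0.8  0.1 -0.5  0.  -1.   0.1]
coupon1_center 0.61 [142.5 311.3] [504.4 190.8  19. ]
nest_a 0.92 [249.5 531.2] [333.9  88.9  15. ]
nest_a 0.85 [177.  548.5] [380.5  52.7  15. ]
nest_a 0.8 [ 56.6 312.7] [553.1 156.9  15. ]
nest_a 0.8 [340.9 253.2] [392.6 327.8  15. ]
nest_a 0.72 [398.3 249.1] [346.6 366.3  15. ]
```

View pics/crop6.png

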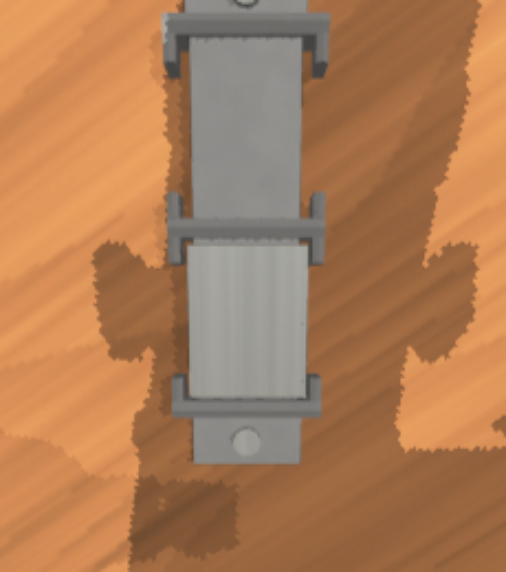

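The crop shows coupon 1 flat in the near nest (crop rows 245–398), inside its lips. The other nest is empty. Next is coupon 2.

Call:
{"method": "arm_command", "body": {
  "steps": [
    [0.4,0.06,-0.14,0.1,0,0,-0.14],
    [0.4,0.12,-0.28,0.1,0,0,-0.28],
    [0.4,0.18,-0.42,0.1,0,0,-0.42],
    [0.4,0.24,-0.56,0.1,0,0,-0.56],
    [0.4,0.3,-0.7,0.1,0,0,-0.7],
    [0.4,0.35,-0.85,0.1,0,0,-0.85],
    [0.4,0.39,-1,0.1,0,0,-1],
    [0.4,0.39,-1,0.1,0,0,-1],
    [0.4,0.39,-1,0.1,0,0,-1],
    [0.4,0.39,-1,0.1,0,0,-1]
  ]
}}

```text
clock: 23.7
tcp_pos: [530.3, 23.9, 197.3]
orientation: [0.0, -0.684, 0.73, 0.0]
force: [-1.4, 0.9, -0.3]
width: 59.6
grasp_force: 0.0
```

Call:
{"method": "arm_command", "body": {
  "steps": [
    [0.4,0,-0.18,0,0,0,-0.1],
    [0.4,0,-0.36,0,0,0,-0.1],
    [0.4,0,-0.52,0,0,0,-0.1],
    [0.4,0,-0.52,0,0,0,-0.1],
    [0.4,0,-0.52,0,0,0,-0.1],
    [0.4,0,-0.52,0,0,0,-0.1],
    [0.4,0,-0.52,0,0,0,-0.1],
    [0.4,0,-0.52,0,0,0,-0.1],
    [0.4,0,-0.52,0,0,0,-0.1],
    [0.4,0,-0.52,0,0,0,-0.1]
  ]
}}

```text
clock: 24.7
tcp_pos: [530.5, -80.1, 197.3]
orientation: [0.0, -0.644, 0.765, 0.0]
force: [0.7, 0.2, -0.3]
width: 59.6
grasp_force: 0.0
```

Run:
```python
from h import *
np.set_printoptions(precision=1,suppress=True)
im=save("wrist","w7");s=arm.state();print(s["clock"],s["tcp_pos"],yaw()[0],s["width"])
for t in("coupon2_center","coupon3_center","ledge"):
  for r in landmark_of("wrist",t): print(t,round(r["p"],2),np.array(r["point"]),toz("wrist",r["point"],24))
c=proj("wrist",[530,-89.3,28]);print(c)
g=cv2.cvtColor(im,cv2.COLOR_RGB2HSV);m=((g[...,1]<40)&(g[...,2]>70));r,k=map(int,c)
print("cols at centre row",np.where(m[r,k-60:k+60])[0][[0,-1]]+k-60)
print(im[r-50:r+50:2,k-12:k+12].mean((1,2)).round(),r-50)
```

```text
24.75 [530.4 -80.2 197.3] 170.16959234607128 59.58663722054025
ledge 0.73 [296.4 105.8] [723.3 -42.6  24. ]
(np.float64(209.29916332883363), np.float64(312.73289730856925))
cols at centre row [288 335]
[ 88.  97.  93.  89.  89.  89.  89.  90.  90.  91. 154. 160. 160. 160.
 160. 160. 159. 159. 159. 158. 172. 198. 212. 231. 236. 236. 234. 216.
 205. 202. 180. 178. 180. 218. 226. 214. 210. 195. 186. 176.  81.  92.
  92.  92.  92.  92.  92.  92.  92.  92.] 159
```

Call:
{"method": "arm_command", "body": {
  "steps": [
    [0.4,0.002,-0.03,-0.2,0,0,0],
    [0.4,0.002,-0.03,-0.4,0,0,0],
    [0.4,0.002,-0.03,-0.6,0,0,0],
    [0.4,0.002,-0.03,-0.72,0,0,0],
    [0.4,0.002,-0.03,-0.8,0,0,0],
    [0.4,0.002,-0.03,-0.83,0,0,0],
    [0.4,0.002,-0.03,-0.83,0,0,0],
    [-1,0.002,-0.03,-0.83,0,0,0],
    [-1,0.002,-0.03,-0.83,0,0,0],
    [-1,0.002,-0.03,-0.83,0,0,0]
  ]
}}

```text
clock: 25.9
tcp_pos: [531.7, -86.3, 32.6]
orientation: [0.001, -0.644, 0.765, -0.001]
force: [-0.6, -0.2, 5.3]
width: 38.9
grasp_force: 60.9
```

Call:
{"method": "arm_command", "body": {
  "steps": [
    [-1,0,0,0,0,0,0],
    [-1,0,0,0,0,0,0],
    [-1,0,0,0,0,0,0],
    [-1,0,0,0.02,0,0,0],
    [-1,0,0,0.06,0,0,0],
    [-1,0,0,0.2,0,0,0],
    [-1,0,0,0.4,0,0,0],
    [-1,0,0,0.6,0,0,0],
    [-1,0,0,0.75,0,0,0],
    [-1,0,0,0.75,0,0,0]
  ]
}}

```text
clock: 26.9
tcp_pos: [533.2, -86.3, 186.7]
orientation: [0.004, -0.644, 0.765, -0.003]
force: [0.3, 0.5, -1.4]
width: 38.7
grasp_force: 60.7
```

Run:
```python
from h import *
np.set_printoptions(precision=1,suppress=True)
im=save("wrist","w8");s=arm.state();p=np.array(s["tcp_pos"]);print(s["clock"],p,yaw()[0],s["width"],s["grasp_force"])
col=im[:,300:330].mean((1,2)).round();print(col[220:400:3])
for r in(250,255,260,265,270,360,365,370,375,380,385):
    y=np.radians(yaw()[0]);tx=np.array([-np.sin(y),np.cos(y)]);print(r,round((toz("wrist",(r,314),p[2]-4)-p)[:2]@tx,1),end="; ")
```

```text
26.95 [531.8 -86.3 184.1] 170.14839058022488 38.59932755556201 60.705660581588745
[109. 103. 102. 126. 119. 113. 106.  95.  93. 138. 153. 153. 153. 153.
 153. 153. 153. 153. 153. 153. 153. 152. 152. 152. 152. 152. 151. 151.
 151. 151. 151. 150. 137. 126. 126. 126. 126. 126. 126. 141. 152. 186.
 184. 186. 182. 176. 174. 171. 169. 156. 122. 133. 147. 150. 150. 151.
 151. 150.  56.  33.]
250 26.9; 255 25.0; 260 23.1; 265 21.2; 270 19.3; 360 -18.0; 365 -20.2; 370 -22.5; 375 -24.8; 380 -27.0; 385 -29.4;
```

Call:
{"method": "arm_command", "body": {
  "steps": [
    [-1,0.01,0.14,0,0,0,0.14],
    [-1,0.02,0.28,0,0,0,0.28],
    [-1,0.03,0.42,0,0,0,0.42],
    [-1,0.05,0.56,0,0,0,0.56],
    [-1,0.06,0.7,0,0,0,0.7],
    [-1,0.08,0.85,0,0,0,0.85],
    [-1,0.09,1,0,0,0,1],
    [-1,0.09,1,0,0,0,1],
    [-1,0.09,1,0,0,0,1],
    [-1,0.09,1,0,0,0,1]
  ]
}}

```text
clock: 27.95
tcp_pos: [548.1, 113.0, 180.5]
orientation: [0.001, 0.94, -0.342, -0.001]
force: [0.1, -0.1, -1.2]
width: 38.3
grasp_force: 60.7
```

Call:
{"method": "arm_command", "body": {
  "steps": [
    [-1,0,0.23,0,0,0,0.1],
    [-1,0,0.23,-0.1,0,0,0.1],
    [-1,0,0.23,-0.25,0,0,0.1],
    [-1,0,0.23,-0.4,0,0,0.1],
    [-1,0,0.23,-0.5,0,0,0.1],
    [-1,0,0.23,-0.5,0,0,0.1],
    [-1,0,0.23,-0.5,0,0,0.1],
    [-1,0,0.23,-0.5,0,0,0.1],
    [-1,0,0.23,-0.5,0,0,0.1],
    [-1,0,0.23,-0.5,0,0,0.1]
  ]
}}

```text
clock: 28.95
tcp_pos: [549.3, 159.8, 82.4]
orientation: [-0.001, 0.957, -0.291, 0.001]
force: [-0.4, 0.1, -1.2]
width: 38.4
grasp_force: 60.8
```

Call:
{"method": "arm_command", "body": {
  "steps": [
    [-1,0.003,-0.002,-0.12,0,0,0],
    [-1,0.003,-0.002,-0.2,0,0,0],
    [-1,0.003,-0.002,-0.235,0,0,0],
    [-1,0.003,-0.002,-0.235,0,0,0],
    [-1,0.003,-0.002,-0.245,0,0,0],
    [-1,0.003,-0.002,-0.255,0,0,0],
    [-1,0.003,-0.002,-0.265,0,0,0],
    [-1,0.003,-0.002,-0.27,0,0,0],
    [-1,0.003,-0.002,-0.27,0,0,0],
    [-1,0.003,-0.002,-0.27,0,0,0]
  ]
}}

```text
clock: 29.95
tcp_pos: [549.5, 159.2, 27.7]
orientation: [-0.0, 0.957, -0.291, 0.0]
force: [-1.5, -0.1, 2.6]
width: 38.4
grasp_force: 61.3
```

Call:
{"method": "arm_command", "body": {
  "steps": [
    [-1,0,0,-0.004,0,0,0],
    [-1,0,0,-0.004,0,0,0],
    [0.4,0,0,-0.004,0,0,0],
    [0.4,0,0,-0.004,0,0,0],
    [0.4,0,0,-0.004,0,0,0],
    [0.4,0,0,-0.004,0,0,0],
    [0.4,0,0,0.1,0,0,0],
    [0.4,0,0,0.3,0,0,0],
    [0.4,0,0,0.5,0,0,0],
    [0.4,0,0,0.7,0,0,0]
  ]
}}

```text
clock: 30.95
tcp_pos: [549.2, 159.0, 168.6]
orientation: [0.0, 0.957, -0.291, -0.0]
force: [1.0, -0.4, -0.3]
width: 59.8
grasp_force: 0.0
```

Call:
{"method": "arm_command", "body": {
  "steps": [
    [0.4,-0.2,0.15,0.1,0,0,0],
    [0.4,-0.4,0.27,0.1,0,0,0],
    [0.4,-0.4,0.27,0.1,0,0,0],
    [0.4,-0.4,0.27,0.1,0,0,0],
    [0.4,-0.4,0.27,0.1,0,0,0],
    [0.4,-0.4,0.27,0.1,0,0,0],
    [0.4,-0.4,0.27,0.1,0,0,0],
    [0.4,-0.4,0.27,0.1,0,0,0],
    [0.4,-0.4,0.27,0.1,0,0,0],
    [0.4,-0.4,0.27,0.1,0,0,0]
  ]
}}

```text
clock: 31.95
tcp_pos: [469.6, 213.0, 187.1]
orientation: [0.0, 0.957, -0.291, -0.0]
force: [-0.2, -0.3, 0.0]
width: 59.5
grasp_force: 0.0
```

Run:
```python
from h import *
im=save("wrist","w9");s=arm.state();print(s["clock"],s["tcp_pos"],s["width"])
a=cv2.resize(im[0:270,200:430,::-1],None,fx=1.7,fy=1.7)
b=save("scene","s9")[150:280,195:345,::-1];b=cv2.resize(b,None,fx=2.6,fy=2.6)
h=max(a.shape[0],b.shape[0]);o=np.zeros((h,a.shape[1]+b.shape[1],3),np.uint8);o[:a.shape[0],:a.shape[1]]=a;o[:b.shape[0],a.shape[1]:]=b
cv2.imwrite("pics/crop7.png",o)
```

```text
32.0 [469.536528   213.03967669 187.23077572] 59.864232627603506
```

View pics/crop7.png

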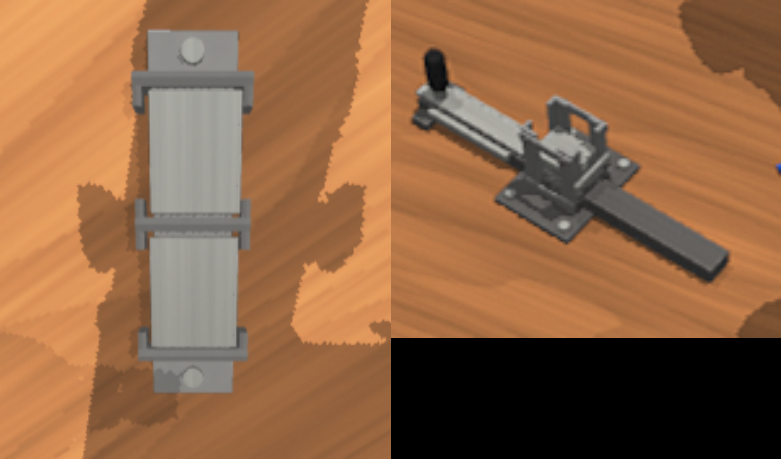

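The crop shows both coupons flat inside the nest lips (crop rows 88–213 and 237–347). The pusher is fully back, the ledge is empty and the stack is down. I'm handing in.

```bash
python3 -c "
from plant import job
print(job.finish_job())"
```

```text
the job is handed in; nothing more can be done
None
```

I handed the job in at about 32 s of the 72 s allowed; the hand-in gave back no verdict. The last pictures show both coupons flat in the grey tray's nests, the pusher fully back and the stack down in the magazine, and the arm never worked near the cups or hammer.

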